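# Hold the bench drill's tip at the pencilled depth line

## Task

I want to set the depth stop of the little bench drill. Pull its sprung feed handle round and down until the drill tip is level with the pencil line on the side of the rail, and finish still holding the handle there, steady, so that I can run the stop nuts down. Move the drill by its handle only, keep off the chuck and bit, and leave the other things on the bench as they lie.

Things in the scene. Friction and masses are not known exactly. Their poses are not given: they have to be found in the camera images.
- head: Grey casting of a compact bench drill (motor off), clamped at a varying height on a steel column; fixed. Origin: amid the machine, at the casting's underside (155 to 161 mm above the bench). Own -x is the machine's front, -y its right (feed handle side), z up. With its black belt cover it spans x -100 to 158, y -40 to 40, z 0 to 136 mm; its spindle is at x -60.
- feed: Feed handle: hub 30 mm across, three 7.6 mm rod spokes at 120 degrees, leaning 25 degrees outwards, with black knobs. Origin on the level shaft axis (parallel to the head's y), at head x -34, y -60, z 55 mm. Pulled forward and down, it turns 0 to 1.875 rad and lowers the drill 16 mm per rad. A spring turns it back to rest: 0.36 N m, plus 0.15 per rad.
- knob (a point): Centre of the knob (18 mm across, 36 mm long) of the spoke that at rest stands upright, 10 degrees forward of vertical, its top about 310 mm above the bench. It is 90 mm from the feed origin along the spoke: 82 mm from the shaft axis and 38 mm further out. Pulling takes 4 to 7 N here. It can be hooked from behind with closed fingers pointing down, or pinched.
- quill: Sliding spindle with steel chuck (25 mm across), 5 mm drill bit and thin depth rod with two brass stop nuts. Origin on the spindle axis, at the casting's underside when up. It moves straight down with the feed handle, 30 mm at most; the handle's spring lifts it again.
- bit_tip (a point): The point of the drill bit; when up, 81 mm below the casting's underside.
- rail: Plain oak rail, 170 mm long (own x) x 38 mm x 50 mm high, fixed on the base plate by a strap clamp beside the drill bit, which comes down past its side with 6 mm to spare. Origin at the middle of its underside. Its marked side (own +y) looks to the machine's left, away from the feed handle.
- line: The level dark pencil line on the rail's marked side, 100 mm long, 1.8 mm thick, with two pencilled arrow heads below that point up to it; it lies 5 to 13 mm below the rail's top edge. Origin at the middle of the line's thickness and length, on the rail's surface.
- chuck_key: Bystander: steel T-shaped chuck key, 64 x 60 mm, 12 mm high, lying on the bench; origin under its middle.
- pencil: Bystander: flat carpenter's pencil, 165 mm long (own x), 8 mm thick; origin under its middle.
- try_square: Bystander: try square with a dark wood stock 115 mm long and 16 mm thick (own x) and a 164 mm steel blade along own +y; origin under the middle of the stock.
- tape_measure: Bystander: closed pocket tape measure, 74 x 36 mm, 60 mm high; origin under its middle.
- stand: The drill's fixed base plate, 240 x 150 mm (own x, y), top face 20 mm above the bench, with a 22 mm column 68 mm behind the middle (own +x), 325 mm tall. Origin under its middle, axes as the head's.

How it is judged:
At the end, for the whole second after the job is handed in: The drill tip is within 2 mm of the height of the pencil line and still (under 3 mm/s), with the fingers holding the feed handle against its spring (over 2 N), through the last second (z of bit_tip in the frame of line between -0.002 and 0.002 m and linear speed of quill below 0.003 m/s and contact force between the fingers and feed above 2 N); the arm keeps its last pose, push and grip.
It fails at once if the robot touches the chuck, quill or drill bit (contact force between any of the arm, the fingers and quill above 1 N).
It fails at once if the chuck key, pencil, try square or tape measure is shifted by more than 20 mm (distance of any of chuck_key, pencil, try_square, tape_measure from where it was at the start of the episode above 0.02 m).
It also fails if it takes over 35 s, if anything falls off the work surface, if the arm or the gripper's body presses on something with over 40 N, if the wrist force passes 120 N, or if a joint passes its speed limit or range.

## Robot

A 6-joint arm with a two-finger parallel gripper is mounted at the origin on the work surface. World frame = base frame: x ahead of the robot, y to its left, z up, the work surface at z = 0. Lengths are in m, angles in rad, forces in N, time in s.
With the tool pointing down it reaches from about 0.4 to 0.925 m from the base axis. Payload 3.4 kg.
Tool frame: the origin (TCP) lies at the very end of the fingers, on their centre line; the grasp point (between the pads) lies 19 mm behind it; z points along the fingers, y is the line along which they close (so a half turn about z gives the same grasp; the last joint's range is limited). The gripper opens to 85 mm and grips with 20 to 120 N. Pads are 22 mm wide; open, the fingers measure 114 mm over their backs; the gripper's body (76 mm by 85 mm) begins 54 mm behind the grasp point. The pads swing forward as they close: fully open they stand 13 mm farther back than shut.
Start: joints at [1.248, 0.307, 1.506, -0, 1.328, -0.073], TCP at [0.142, 0.557, 0.231] pointing down, gripper open.
Joint ranges: [-3.12, 3.12], [-1.05, 2.28], [0.14, 2.33], [-1.42, 4.57], [0.1, 2.73], [-2.68, 2.68]. Speed limits (rad/s): [2.57, 2.57, 3.14, 3.14, 3.14, 3.14].

## Interface

Orientations are given as a unit quaternion [w, x, y, z].
In Python, from bench import arm gives the robot as it stands.
- The arm moves only by the tool jog_arm, never from a script. Its argument "plan" is a list of rows, each a list of 5 numbers: the shift along the tool's x, y, z in mm, then the turn about the tool's z in rad, then the finger opening in mm, from 0 to 85.4. A call has 1 to 8 rows; each row shifts and turns the commanded pose from where the row before left it, along the tool's axes as they then stand; what a row does not reach is not made up. A row lasts 1/8 s, in which the tool goes at most 62.5 mm and 10.7 degrees, less where a joint would pass 70% of its speed; a pose out of reach is approached as far as the arm can. A call with a gripper value outside its range is refused whole. The fingers move at their own pace and stop on an object; "squeeze" is the grip in N (left out, the last holds). Time passes only in rows, so rows that do not move let the fingers close. It gives the time, the measured TCP pose, the force, the opening and the grip force at its end, in the units of the state.
- arm.get_obs(): the state, without advancing time (a new reading comes with each control period).
- arm.read_camera(name): name is "scene" or "top"; returns the picture (420x560x3 uint8, blue, green, red); there is no depth.
- arm.get_calibration(name): a dict with "intrinsics" (3x3 intrinsics, pixels), "R" (3x3) and "t" (3): a world point X has camera coordinates R X + t. Camera axes: x right, y down, z forward; pixel columns grow to the right and rows downward; lengths in m; the calibration is good to about 2 mm. A picture is of the moment at which its call begins. get_calibration takes no time and is no camera call.
- arm.hand_in(): hands the job in; it is judged then, once.
Trained networks look in the newest picture that a camera, given by its name, has taken for a name from the list of things; names that differ only in an ending like _2 or _b are one class to them, and where a whole thing is asked for, a point or a joint stands for the part that bears it (a point fixed in the world has none). Each returns a list of dicts, best first, with "score" (0 to 1); they miss things now and then, are a little off and sometimes report something else, mostly with a low value. They report only what shows in the picture. A call takes as long as a camera call.
- arm.spot_in(camera, target): "xy" ([column, row] in pixels, amid what is visible of it).
The state is a dict: "time": time; "qpos": joint angles; "dq": joint speeds; "tau": joint torques, N m; "tcp_pos": TCP position; "orientation": TCP orientation; "contact_force": force on the tool from outside, world axes, zero at the start; "moment": the same for the moment, N m; "gripper_width": finger opening in m; "finger_force": force on a finger pad.
Only numpy, scipy, OpenCV 4.12 (cv2) and the standard library are available. Lean on these libraries where they do the work, as an engineer would, in place of code of your own. Each camera call takes 0.05 s, during which the arm holds its last target. There are 200 camera calls.

## Working session

There is one attempt and no reset: what is moved stays moved. The work goes in short steps, Python scripts to look and compute and a tool call to move; the robot and the scene stay as the last step left them, time stands still between calls to the robot, and variables do not carry over. Pictures are saved under pics/ and viewed, at most 10 in all, crops included, and the job is handed in when it is done.

Besides the shell and the picture viewer there is one more tool, called after "Call:" by a JSON object that holds its "fn" and its "kwargs". jog_arm: Moves the arm, as the interface text tells. Its arguments: {"type":"object","properties":{"plan":{"type":"array","items":{"type":"array","items":{"type":"number"}}},"squeeze":{"type":"number"}},"required":["plan"]}

```bash
mkdir -p pics
cat > h.py <<'E'
import numpy as np,cv2
from bench import arm
E
python3 - <<'E'
from h import *
o=arm.get_obs();print({k:np.round(v,3) for k,v in o.items()})
for c in("scene","top"):
    im=arm.read_camera(c);cv2.imwrite(f"pics/{c}0.png",im)
    K=arm.get_calibration(c);print(c,K)
    for t in["knob","bit_tip","line","head","feed","quill","rail","stand","chuck_key","pencil","try_square","tape_measure"]:
        print(t,[(np.round(d["xy"],1).tolist(),round(d["score"],2)) for d in arm.spot_in(c,t)[:3]])
E
```

```text
{'time': np.float64(0.0), 'qpos': array([ 1.248,  0.308,  1.508, -0.   ,  1.328, -0.074]), 'dq': array([-0.   ,  0.001, -0.   ,  0.001,  0.002, -0.   ]), 'tau': array([ 2.0000e-03, -4.5757e+01, -2.5192e+01,  0.0000e+00,  1.3000e-02,
       -0.0000e+00]), 'tcp_pos': array([0.141, 0.557, 0.23 ]), 'orientation': array([-0.   ,  0.124,  0.992, -0.001]), 'contact_force': array([-0.527,  0.203,  0.585]), 'moment': array([-0.025,  0.017,  0.043]), 'finger_force': np.float64(0.0), 'gripper_width': np.float64(0.085)}
scene {'intrinsics': array([[413.00229103,   0.        , 279.23975817],
       [  0.        , 413.00229103, 211.14509447],
       [  0.        ,   0.        ,   1.        ]]), 'R': array([[ 0.79400976,  0.60769211, -0.01608746],
       [ 0.49386674, -0.66026451, -0.56581483],
       [-0.35446319,  0.44131743, -0.82437538]]), 't': array([-0.42200185, -0.21195529,  1.54838519])}
knob [([347.8, 222.8], 0.61)]
bit_tip [([304.3, 201.8], 0.59)]
line []
head [([305.0, 202.5], 0.96)]
feed [([298.6, 249.7], 0.66), ([306.1, 200.9], 0.49), ([348.3, 192.4], 0.48)]
quill []
rail [([329.3, 255
[... 254 characters left out ...]
ray([[525.5335007 ,   0.        , 280.13944702],
       [  0.        , 525.5335007 , 210.33949667],
       [  0.        ,   0.        ,   1.        ]]), 'R': array([[ 0.00789979, -0.99993823, -0.00781896],
       [-0.99635868, -0.0072072 , -0.08495553],
       [ 0.08489393,  0.00846162, -0.99635406]]), 't': array([-0.03977265,  0.5862201 ,  1.42307523])}
knob [([251.8, 150.8], 0.33)]
bit_tip []
line []
head [([269.2, 176.2], 0.68)]
feed [([251.8, 153.4], 0.88)]
quill []
rail [([136.7, 170.8], 0.41)]
stand [([293.3, 196.9], 0.81)]
chuck_key [([293.4, 195.7], 0.48)]
pencil [([143.6, 264.0], 0.68)]
try_square [([427.4, 225.1], 0.86)]
tape_measure [([137.6, 170.1], 0.73), ([295.5, 193.9], 0.42)]
```

Run:
```python
import cv2
a=cv2.imread("pics/scene0.png")[110:290,200:440];cv2.imwrite("pics/s0c.png",cv2.resize(a,(800,600),interpolation=2))
a=cv2.imread("pics/top0.png");cv2.imwrite("pics/t0c.png",cv2.resize(a[90:300,120:400],(800,600),interpolation=2))
```

```text
(no output)
```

View pics/s0c.png

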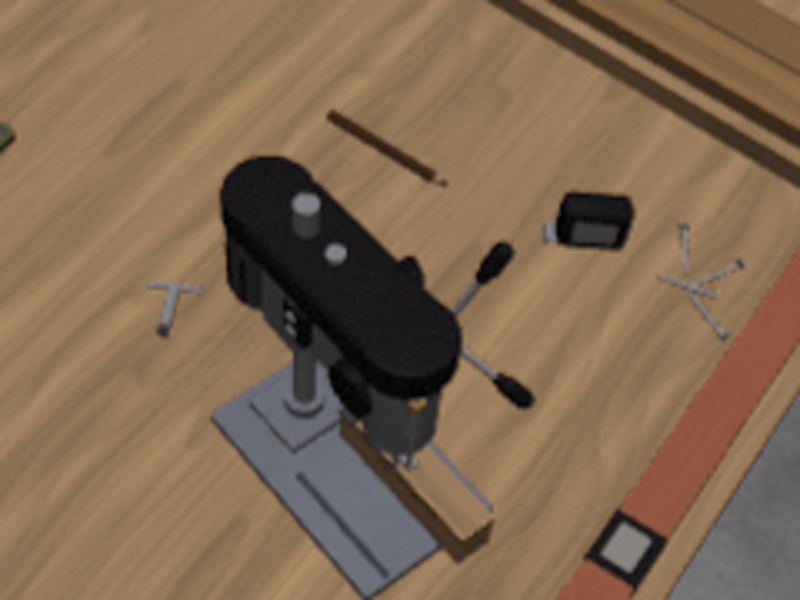

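View pics/t0c.png

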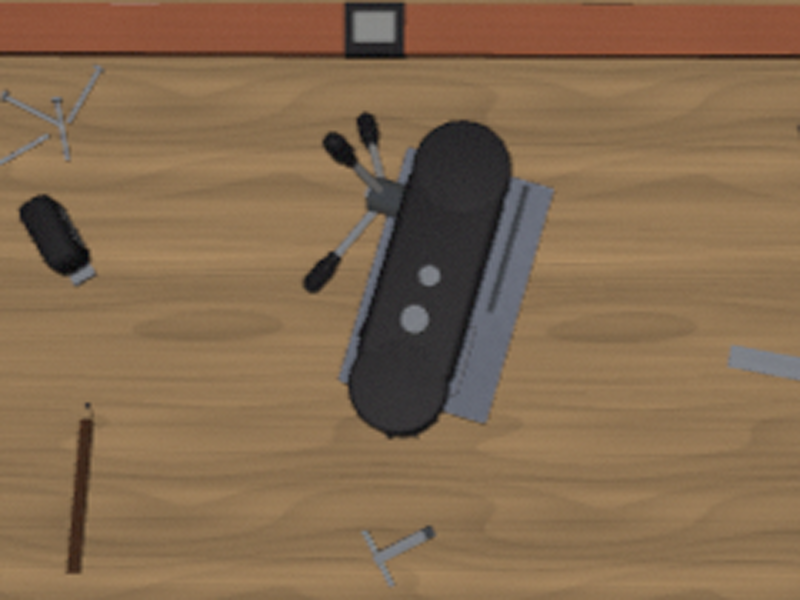

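The top view shows the machine's front pointing away from the robot (+x). The upright knob is at crop (340,148), and the plate corners are at crop (553,187), (487,422) and (341,380). Next I'll solve the pose and enlarge the rail side.

```bash
cat >> h.py <<'E'
def proj(c,X):
    K=arm.get_calibration(c);p=(np.atleast_2d(X)@K["R"].T+K["t"])@K["intrinsics"].T
    return p[:,:2]/p[:,2:]
def onz(c,uv,z):
    K=arm.get_calibration(c);R,t=K["R"],K["t"];C=-R.T@t
    d=R.T@np.linalg.solve(K["intrinsics"],[*uv,1]);return C+d*(z-C[2])/d[2]
E
python3 - <<'E'
from h import *
f=lambda u,v:(120+u*.35-.5+.5*.35,90+v*.35-.5+.175)
g=lambda u,v:(200+u*.3-.5+.15,110+v*.3-.5+.15)
A=[onz("top",f(*p),.02) for p in[(553,187),(487,422),(341,380)]]
print(np.round(A,4),[np.linalg.norm(A[i]-A[i+1]) for i in(0,1)])
print("scene plate",[np.round(onz("scene",g(*p),.02),4) for p in[(212,417),(369,598)]])
print("knob",onz("top",f(340,148),.293))
acc=np.mean([arm.read_camera("scene").astype(float) for _ in range(12)],0);np.save("acc.npy",acc)
print("std",np.std(arm.read_camera("scene")-acc))
a=np.clip(acc[225:285,295:355]*1.8,0,255).astype(np.uint8);cv2.imwrite("pics/rail.png",cv2.resize(a,(600,600),interpolation=0))
E
```

```text
[[ 0.7421 -0.1263  0.02  ]
 [ 0.5124 -0.0634  0.02  ]
 [ 0.5519  0.0779  0.02  ]] [np.float64(0.2380823067348534), np.float64(0.14669782817756594)]
scene plate [array([ 0.5175, -0.0653,  0.02  ]), array([ 0.7444, -0.1275,  0.02  ])]
knob [0.71982672 0.05773337 0.293     ]
std 1.0824921327746777
```

View pics/rail.png

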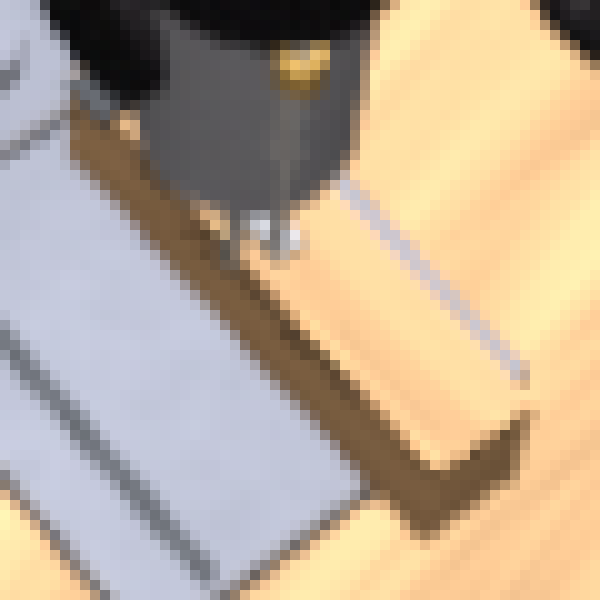

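The line shows as a dark band just under the rail's top edge, running from about (190,210) to (390,430) in this crop. I'll fit its depth at subpixel level.

```bash
cat > fit.py <<'E'
from h import *
from scipy.optimize import least_squares
from scipy.special import erf
acc=np.load("acc.npy").mean(2)
K=arm.get_calibration("scene");R,t,M=K["R"],K["t"],K["intrinsics"];C=-R.T@t
g=lambda u,v:np.array([295+u/10-.5,225+v/10-.5])
# rail corner on marked side, front top edge, and a rear point
F=onz("scene",g(435,470),.07);B=onz("scene",g(240,265),.07);print("F,B",F,B,"yaw",np.arctan2(*(B-F)[1::-1]))
yy,xx=np.mgrid[225:285,295:355];uv=np.c_[xx.ravel(),yy.ravel()]
d=(np.linalg.solve(M,np.c_[uv,np.ones(len(uv))].T)).T@R
I0=acc[225:285,295:355].ravel()
def sd(yaw,off):
    n=np.array([-np.sin(yaw),np.cos(yaw),0]);a=np.array([np.cos(yaw),np.sin(yaw),0])
    lam=(n@F+off-C@n)/(d@n);X=C+lam[:,None]*d
    return (X-F)@a*1e3,(.07-X[:,2])*1e3   # along from front (mm), depth below top
y0=np.arctan2(*(B-F)[1::-1])
def run(lo,hi):
    s,h=sd(y0,0);m=(s>lo)&(s<hi)&(h>-12)&(h<62);I=I0[m]
    def model(p):
        yaw,off,dl,sg,T,S,D,P,tz,slope,lt=p;s,h=sd(yaw,off/1e3);s=s[m];h=h[m]
        st=lambda e:.5*(1+erf((h-e)/(sg*2**.5)))
        return T+tz*(s-(lo+hi)/2)+(S-T)*st(0)+slope*0+(D-S)*(st(dl-.9)-st(dl+.9))+(P-S)*st(50+lt)
    best=None
    for d0 in(6,9,12):
        r=least_squares(lambda p:np.r_[(model(p)-I),p[9],p[10]*3],[y0,0,d0,2.5,170,60,30,115,0,0,0],loss="soft_l1",f_scale=3,x_scale=[.01,1,1,1,10,10,10,10,.1,1,1])
        if best is None or r.cost<best.cost:best=r
    print(lo,hi,m.sum(),round(best.cost/m.sum(),2),np.round(best.x,3))
if __name__=="__main__":
    for w in[(15,75),(12,35),(25,45),(35,55),(45,65),(55,75),(2,15)]:run(*w)
E
python3 fit.py
```

```text
F,B [ 0.7875485 -0.0547307  0.07     ] [ 0.70492995 -0.0329505   0.07      ] yaw 2.8838334965347214
15 75 184 6.15 [ 2.86400e+00  1.14000e-01  9.08100e+00  4.02900e+00  1.20218e+02
  5.07510e+01  3.89000e+00  1.11986e+02 -4.00000e-03  0.00000e+00
 -2.45500e+00]
12 35 73 9.5 [ 2.84400e+00  5.74000e-01  9.49800e+00  4.06200e+00  1.19170e+02
  5.04720e+01  3.81820e+01  1.11163e+02 -7.20000e-02  0.00000e+00
 -1.68300e+00]
25 45 65 3.82 [ 2.85000e+00  4.90000e-01  9.29000e+00  3.63400e+00  1.20103e+02
  5.05510e+01  5.25300e+00  1.10817e+02  1.06000e-01  0.00000e+00
 -2.67600e+00]
35 55 62 1.9 [ 2.8810e+00 -6.6200e-01  8.6890e+00  3.1460e+00  1.2201e+02  5.1007e+01
 -3.1660e+00  1.1147e+02  1.0900e-01  0.0000e+00 -3.7680e+00]
45 65 59 2.98 [ 2.90700e+00 -1.96700e+00  9.32500e+00  3.96800e+00  1.22618e+02
  5.09960e+01 -2.55080e+01  1.12143e+02 -9.00000e-02  0.00000e+00
 -3.85800e+00]
55 75 59 2.77 [ 2.85000e+00  1.15400e+00  1.11000e+01  4.36800e+00  1.19228e+02
  5.09840e+01 -2.20010e+01  1.13598e+02 -9.90000e-02  0.00000e+00
 -2.19800e+00]
2 15 39 4.09 [  2.858   0.519   6.244   3.939 125.09   50.579  20.714 125.327   0.132
  -0.     -4.635]
```

```bash
cat > fit2.py <<'E'
from fit import *
def fit(lo,hi,free,fx=None,pr=True):
    s0,h0=sd(2.87,0);m=(s0>lo)&(s0<hi)&(h0>-12)&(h0<62);I=I0[m]
    def model(p):
        yaw,off,dl,sg,T,S,D,P,e2=p;s,h=sd(yaw,off/1e3);h=h[m]
        st=lambda e:.5*(1+erf((h-e)/(sg*2**.5)))
        return T+(S-T)*st(0)+(D-S)*(st(dl-.9)-st(dl+.9))+(P-S)*st(e2)
    base=np.array([2.87,0,9,3,120,51,10,112,48.]) if fx is None else fx.copy()
    def f(q):
        p=base.copy();p[free]=q;return model(p)-I
    r=least_squares(f,base[free],loss="soft_l1",f_scale=3,x_scale=np.array([.01,1,1,1,10,10,10,10,1])[free])
    p=base.copy();p[free]=r.x
    return p,r.cost/m.sum()
G,c=fit(15,75,list(range(9)));print(np.round(G,3),c)
for sg in (2.5,3,3.5):
    b=G.copy();b[3]=sg;p,c=fit(15,75,[0,1,2,4,5,6,7,8],b);print("sg",np.round(p,2),round(c,2))
for lo in range(0,85,6):
    p,c=fit(lo,lo+9,[2,4,6],G);print(lo,np.round(p[[2,4,6]],1),round(c,2))
s,h=sd(G[0],G[1]/1e3)
print("mean intensity, rows depth bin, cols along")
for a in np.arange(-8,56,2):
    print(a,[int(I0[k].mean()) if (k:=(h>a)&(h<=a+2)&(s>b)&(s<=b+8)).any() else -1 for b in range(0,88,8)])
E
python3 fit2.py
```

```text
F,B [ 0.7875485 -0.0547307  0.07     ] [ 0.70492995 -0.0329505   0.07      ] yaw 2.8838334965347214
[2.86700e+00 4.10000e-02 8.72000e+00 3.93300e+00 1.19686e+02 5.06810e+01
 3.29100e+00 1.11424e+02 4.71600e+01] 6.3126734757597935
sg [  2.87  -0.16   9.29   2.5  117.55  50.96  18.33 108.56  46.42] 7.37
sg [ 2.8700e+00 -6.0000e-02  9.8300e+00  3.0000e+00  1.1830e+02  5.0950e+01
  1.4720e+01  1.0951e+02  4.6890e+01] 6.73
sg [ 2.8700e+00 -2.0000e-02  9.5300e+00  3.5000e+00  1.1902e+02  5.0830e+01
  9.9600e+00  1.1058e+02  4.7120e+01] 6.39
0 [  8.4 128.8  28.8] 7.86
6 [  9.9 123.8  30.1] 12.51
12 [ 11.4 119.9  41.3] 11.15
18 [ 10.  118.6  42.2] 14.78
24 [  1.3 119.1  39.2] 6.34
30 [  7.3 118.3  -9.9] 1.57
36 [  7.5 122.7 -26.6] 2.62
42 [  6.6 124.1 -27.5] 2.67
48 [  8.4 125.5  -9.8] 3.65
54 [ 11.2 121.9 -27.7] 2.74
60 [ 12.2 117.3 -30. ] 1.34
66 [  9.  115.7   3.6] 1.5
72 [  8.6 114.3 -11.6] 1.45
78 [  8.7 105.1 -18.3] 4.2
84 [13.2 85.6 30. ] 10.62
mean intensity, rows depth bin, cols along
-8 [124, 119, 116, -1, -1, -1, 122, 117, 111, -1, -1]
-6 [-1, -1, 113, 112, 109, -1, -1, -1, -1, 11
[... 759 characters left out ...]
, -1, 52, 51, 51]
28 [49, -1, -1, -1, 51, 51, 51, -1, -1, -1, 52]
30 [-1, 50, 50, -1, -1, -1, 50, 50, 51, -1, -1]
32 [-1, -1, -1, 49, 49, -1, -1, -1, -1, 50, 50]
34 [48, -1, -1, -1, 49, 49, 49, -1, -1, -1, -1]
36 [-1, 47, 48, 48, -1, -1, -1, 48, 49, -1, -1]
38 [-1, -1, -1, 47, 49, -1, -1, -1, -1, 49, 51]
40 [57, 61, -1, -1, -1, 51, 57, 57, -1, -1, -1]
42 [-1, 61, 46, 56, -1, -1, -1, 57, 58, 64, -1]
44 [-1, -1, -1, 64, 70, 77, -1, -1, -1, -1, 72]
46 [87, 98, -1, -1, -1, 83, 85, 85, -1, -1, -1]
48 [-1, -1, 64, 79, -1, -1, -1, -1, 86, 94, -1]
50 [116, -1, -1, -1, 99, 105, -1, -1, -1, 94, 104]
52 [112, 125, -1, -1, -1, -1, 107, 108, -1, -1, -1]
54 [-1, -1, 80, 104, 109, -1, -1, -1, 109, 108, -1]
```

```bash
cat >> h.py <<'E'
psi=2.875;c0=np.array([.647,-.0242]);bk=np.array([np.cos(psi),np.sin(psi)]);fw=-bk;out=np.array([np.sin(psi),-np.cos(psi)])
def own(x,y,z): return np.r_[c0+x*bk-y*out,z]
def knob(th,H,k=0):
    p=np.radians(10+120*k)+th
    return own(-.034-.082*np.sin(p),-.098,H+.055+.082*np.cos(p))
E
python3 - <<'E'
from h import *
acc=np.load("acc.npy").mean(2);top=cv2.imread("pics/top0.png").mean(2)
print(arm.get_obs()["time"],fw,out)
for c,im in(("scene",acc),("top",top)):
  print(c,"plate",np.round(proj(c,[own(*p,.02) for p in((-.12,.075),(.12,.075),(.12,-.075))]),1).tolist())
  for k in(0,1,-1):
    a,b=[proj(c,knob(0,H,k))[0] for H in(.155,.161)]
    u,v=np.round((a+b)/2).astype(int);w=im[v-9:v+10,u-9:u+10]
    n,l,st,ce=cv2.connectedComponentsWithStats((w<38).astype(np.uint8))
    print(k,a.round(1),b.round(1),[(st[i,4],(ce[i]+[u-9,v-9]).round(2).tolist()) for i in range(1,n)])
E
```

```text
1.95 [ 0.96467415 -0.26344599] [0.26344599 0.96467415]
scene plate [[309.8, 288.9], [261.8, 233.7], [298.4, 210.0]]
0 [347.9 188.5] [348.2 187.1] [(np.int32(69), [347.78, 188.39])]
1 [354.  228.1] [354.2 226.9] [(np.int32(56), [353.7, 226.98])]
-1 [322.2 191.7] [322.4 190.4] [(np.int32(201), [319.35, 193.74])]
top plate [[313.9, 154.8], [290.7, 237.7], [238.4, 223.0]]
0 [238.8 141.9] [238.6 141.3] [(np.int32(21), [247.05, 135.81]), (np.int32(72), [238.58, 141.94])]
1 [248.7 135. ] [248.5 134.5] [(np.int32(54), [248.15, 134.63]), (np.int32(16), [241.0, 142.06])]
-1 [232.3 186.5] [232.1 186.2] [(np.int32(75), [231.85, 185.29])]
```

Call:
{"fn": "jog_arm", "kwargs": {"plan": [[0, 0, -60, 0, 20], [-50, -20, -60, 0, 0], [-50, -30, -20, 0, 0], [-50, -35, 0, 0, 0], [-50, -35, 0, 0, 0], [-50, -35, 0, 0, 0], [-50, -35, 0, 0, 0], [-50, -35, 0, 0, 0]]}}

```text
time: 2.95
tcp_pos: [0.4167, 0.2586, 0.3581]
orientation: [0.0, 0.124, 0.992, 0.0]
contact_force: [0.5, 0.9, -0.3]
gripper_width: -0.0
finger_force: 0.0
```

Call:
{"fn": "jog_arm", "kwargs": {"plan": [[-52, -31, 0, 0, 0], [-52, -31, 0, 0, 0], [-52, -31, 0, 0, 0], [-52, -31, 0, 0, 0], [-52, -31, 0, 0, 0], [-52, -31, 0, 0, 0], [-51, -32, 0, 0, 0], [0, 0, 45, 0, 0]]}}

```text
time: 3.95
tcp_pos: [0.7195, -0.0453, 0.3153]
orientation: [0.005, 0.126, 0.992, -0.001]
contact_force: [-0.9, 0.8, 0.9]
gripper_width: -0.0002
finger_force: 0.0
```

Call:
{"fn": "jog_arm", "kwargs": {"plan": [[0, 0, 6, 0, 0], [0, 0, 3, 0, 0], [0, 0, 3, 0, 0], [0, 0, 0, 0, 0]]}}

```text
time: 4.45
tcp_pos: [0.714, -0.0398, 0.3026]
orientation: [0.001, 0.124, 0.992, 0.0]
contact_force: [0.2, 0.9, 0.3]
gripper_width: -0.0002
finger_force: 0.0
```

Call:
{"fn": "jog_arm", "kwargs": {"plan": [[0, 0, 2, 0, 0], [0, 0, 2, 0, 0], [0, 0, 0, 0, 0]]}}

```text
time: 4.82
tcp_pos: [0.7136, -0.0404, 0.2966]
orientation: [-0.0, 0.124, 0.992, -0.0]
contact_force: [-0.8, 0.9, -0.5]
gripper_width: -0.0002
finger_force: 0.0
```

Call:
{"fn": "jog_arm", "kwargs": {"plan": [[0, 0, 2, 0, 0], [0, 0, 0, 0, 0]]}}

```text
time: 5.08
tcp_pos: [0.7139, -0.0406, 0.2952]
orientation: [0.0, 0.124, 0.992, 0.0]
contact_force: [-0.2, 0.2, 1.4]
gripper_width: 0.0004
finger_force: 0.9
```

Call:
{"fn": "jog_arm", "kwargs": {"plan": [[0, 0, 1, 0, 0], [0, 0, 0, 0, 0]]}}

```text
time: 5.32
tcp_pos: [0.7139, -0.0405, 0.2951]
orientation: [0.001, 0.124, 0.992, -0.0]
contact_force: [-1.7, -0.1, 6.5]
gripper_width: -0.0001
finger_force: 2.7
```

Call:
{"fn": "jog_arm", "kwargs": {"plan": [[0, 0, -60, 0, 50], [10, 50, 0, 0, 50], [9, 47, 0, 0, 50], [0, 0, 0, -0.17, 50], [0, 0, 0, -0.17, 50], [0, 0, 0, -0.17, 50], [0, 0, 0, -0.17, 50], [0, 0, 0, -0.17, 50]]}}

```text
time: 6.32
tcp_pos: [0.7192, 0.0582, 0.3533]
orientation: [-0.0, -0.299, 0.954, 0.0]
contact_force: [-1.1, -0.4, -0.0]
gripper_width: 0.0501
finger_force: 0.0
```

Call:
{"fn": "jog_arm", "kwargs": {"plan": [[0, 0, 0, -0.17, 50], [0, 0, 0, -0.18, 50], [0, 0, 0, 0, 50]]}}

```text
time: 6.7
tcp_pos: [0.7192, 0.0582, 0.3533]
orientation: [-0.0, -0.457, 0.889, 0.0]
contact_force: [0.1, 0.3, 0.3]
gripper_width: 0.0501
finger_force: 0.0
```

Run:
```python
from h import *
from scipy.spatial.transform import Rotation as Ro
o=arm.get_obs();q=o["orientation"];R=Ro.from_quat([*q[1:],q[0]]).as_matrix()
k=knob(0,.159);print(o["time"],o["tcp_pos"],k,"tool delta to grasp",R.T@(k-[0,0,.019]-o["tcp_pos"])*1e3)
n=R[:,1];print("y axis fwd,out",n[:2]@fw,n[:2]@out,o["qpos"].round(2))
im=arm.read_camera("scene");cv2.imwrite("pics/s1.png",cv2.resize(im[110:290,240:480],(800,600),interpolation=2))
```

```text
6.7 [0.71922531 0.05815868 0.35334567] [0.71935277 0.05762966 0.29475424] tool delta to grasp [ 0.32726709 -0.45038584 77.59134141]
y axis fwd,out -0.9376603463890947 0.3475526231562591 [ 0.02  0.47  0.95  0.    1.72 -2.5 ]
```

View pics/s1.png

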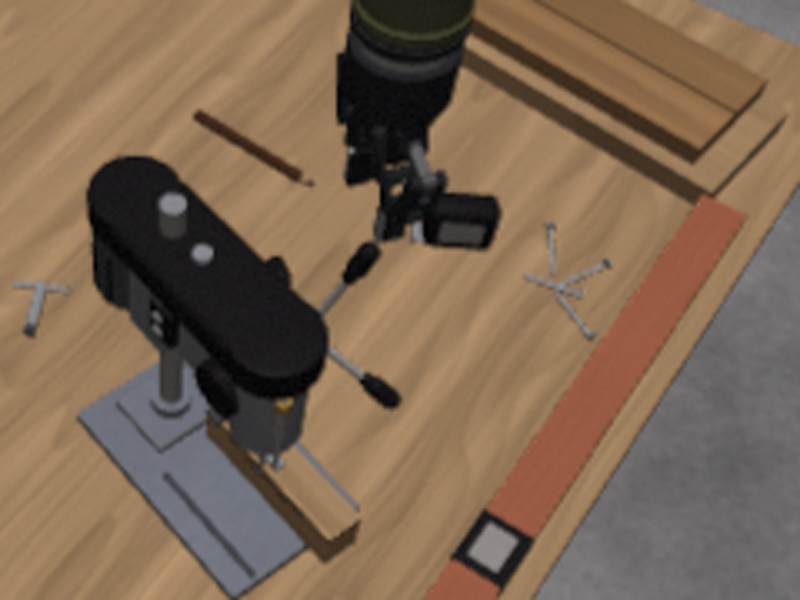

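The open gripper is directly above the upright knob, which is at crop (362,262). Descend and pinch.

Call:
{"fn": "jog_arm", "kwargs": {"plan": [[0, 0, 40, 0, 50], [0, 0, 38, 0, 50], [0, 0, 0, 0, 50], [0, 0, 0, 0, 10], [0, 0, 0, 0, 10], [0, 0, 0, 0, 10]], "squeeze": 40}}

```text
time: 7.5
tcp_pos: [0.72, 0.0586, 0.2785]
orientation: [0.002, -0.458, 0.889, -0.001]
contact_force: [-1.4, 0.4, 5.7]
gripper_width: 0.0164
finger_force: 39.2
```

```bash
cat > arc.py <<'E'
from h import *
from scipy.spatial.transform import Rotation as Ro
def arc(R,a,b,n,H=.159):
    be=lambda th:np.arctan2(np.tan(np.radians(25)),np.sin(np.radians(10)+th))
    th=np.linspace(a,b,n+1);rows=[]
    for i in range(n):
        d=R.T@(knob(th[i+1],H)-knob(th[i],H))*1e3;dy=be(th[i])-be(th[i+1])
        rows.append([*d.round(1).tolist(),round(dy,3)]);R=R@Ro.from_euler("z",dy).as_matrix()
    return rows
if __name__=="__main__":
    o=arm.get_obs();q=o["orientation"];R=Ro.from_quat([*q[1:],q[0]]).as_matrix()
    for r in arc(R,0,1.05,14):print(r)
E
python3 arc.py
```

```text
[-2.1, -5.6, 1.3, np.float64(0.131)]
[-2.7, -5.2, 1.8, np.float64(0.113)]
[-3.2, -4.8, 2.2, np.float64(0.095)]
[-3.5, -4.3, 2.6, np.float64(0.08)]
[-3.7, -3.8, 3.0, np.float64(0.067)]
[-3.8, -3.4, 3.4, np.float64(0.056)]
[-3.8, -3.0, 3.8, np.float64(0.046)]
[-3.7, -2.7, 4.1, np.float64(0.039)]
[-3.5, -2.4, 4.5, np.float64(0.032)]
[-3.3, -2.1, 4.8, np.float64(0.027)]
[-3.0, -1.8, 5.1, np.float64(0.022)]
[-2.7, -1.5, 5.3, np.float64(0.019)]
[-2.4, -1.3, 5.5, np.float64(0.015)]
[-2.0, -1.1, 5.7, np.float64(0.012)]
```

Call:
{"fn": "jog_arm", "kwargs": {"plan": [[-2.1, -5.6, 1.3, 0.13, 10], [-2.7, -5.2, 1.8, 0.11, 10], [-3.2, -4.8, 2.2, 0.1, 10], [-3.5, -4.3, 2.6, 0.08, 10], [0, 0, 0, 0, 10]]}}

```text
time: 8.12
tcp_pos: [0.742, 0.0534, 0.2707]
orientation: [0.002, -0.262, 0.965, 0.001]
contact_force: [-2.5, 3.4, 7.0]
gripper_width: 0.0166
finger_force: 40.1
```

Call:
{"fn": "jog_arm", "kwargs": {"plan": [[-3.7, -3.8, 3.0, 0.067, 10], [-3.8, -3.4, 3.4, 0.056, 10], [-3.8, -3.0, 3.8, 0.046, 10], [-3.7, -2.7, 4.1, 0.039, 10], [-3.5, -2.4, 4.5, 0.032, 10], [0, 0, 0, 0, 10]]}}

```text
time: 8.88
tcp_pos: [0.7663, 0.0478, 0.2523]
orientation: [0.003, -0.146, 0.989, 0.001]
contact_force: [-0.5, 5.1, 7.7]
gripper_width: 0.0165
finger_force: 40.8
```

Call:
{"fn": "jog_arm", "kwargs": {"plan": [[-3.3, -2.1, 4.8, 0.027, 10], [-3.0, -1.8, 5.1, 0.022, 10], [-2.7, -1.5, 5.3, 0.019, 10], [-2.4, -1.3, 5.5, 0.015, 10], [-2.0, -1.1, 5.7, 0.012, 10], [0, 0, 0, 0, 10], [0, 0, 0, 0, 10]]}}

```text
time: 9.75
tcp_pos: [0.7822, 0.0433, 0.2271]
orientation: [0.004, -0.098, 0.995, 0.001]
contact_force: [0.3, 4.7, 8.8]
gripper_width: 0.0168
finger_force: 40.7
```

Run:
```python
from h import *
o=arm.get_obs();p=o["tcp_pos"];print(o["time"],p,o["contact_force"],o["finger_force"])
G=own(-.034,-.098,.159+.055);K=p+[0,0,.019];d=K-G
f=d[:2]@fw;print("fwd,out,up",f,d[:2]@out,d[2],"r",np.hypot(f,d[2]),"theta",np.arctan2(f,d[2])-np.radians(10), "model",knob(1.05,.159))
acc=np.mean([arm.read_camera("scene").astype(float) for _ in range(10)],0);np.save("acc2.npy",acc)
A=np.load("acc.npy")
w=lambda x:cv2.resize(np.clip(x[235:275,300:353]*1.8,0,255).astype(np.uint8),(795,600),interpolation=0)
a=w(acc);cv2.imwrite("pics/r2.png",np.hstack([cv2.resize(w(A),(398,600)),cv2.resize(a,(398,600))]))
cv2.imwrite("pics/r2.png",np.hstack([cv2.resize(np.clip(x[240:270,305:345]*1.8,0,255).astype(np.uint8),(400,300),interpolation=0) for x in(A,acc)]))
im=acc.astype(np.uint8);cv2.imwrite("pics/s2.png",cv2.resize(im[110:290,240:480],(800,600),interpolation=2))
for n in("tip",):
  for z in(.078,.066,.061): print(z,proj("scene",own(-.06,0,z)))
```

```text
9.75 [0.78217151 0.04327604 0.22709023] [0.3402923  4.65595667 8.80833201] 40.73040783405304
fwd,out,up 0.07862016657917983 0.0027027884038487203 0.032090228066416676 r 0.08491709680796102 theta 1.0087356254311988 model [0.78002492 0.0410605  0.2418296 ]
0.078 [[317.3000217  251.35416659]]
0.066 [[317.05804085 253.31624649]]
0.061 [[316.95836373 254.12446942]]
```

View pics/s2.png

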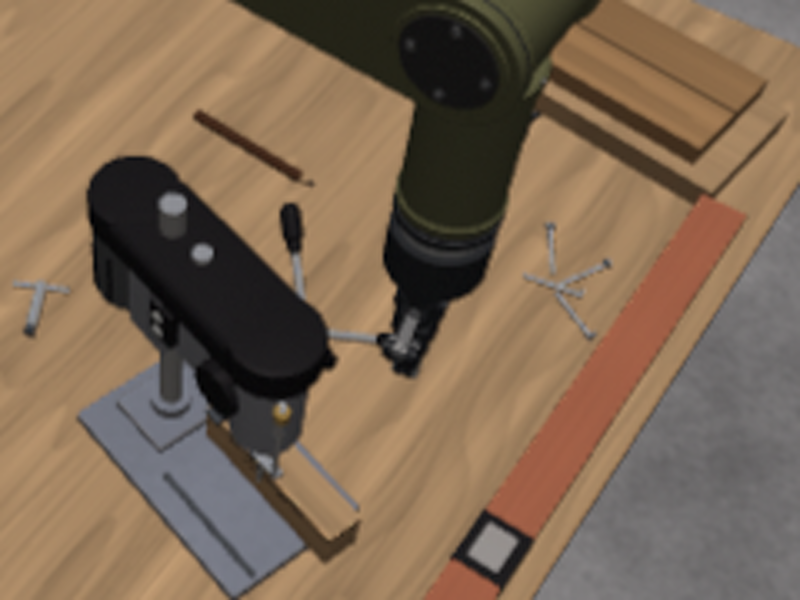

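View pics/r2.png

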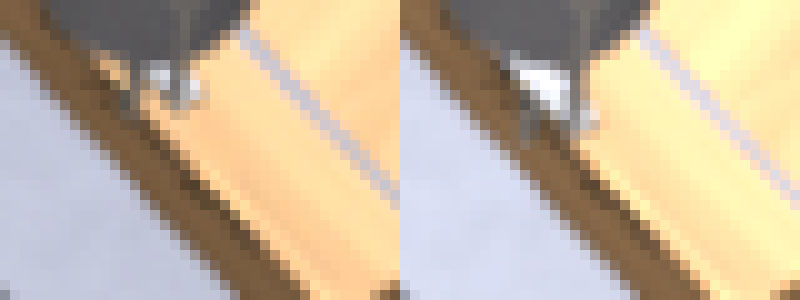

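The knob is firmly pinched at crop (400,345) and the rear spoke has come up to (291,228). The bit tip has come down beside the rail, at about crop (525,140) in the right half. Now measure the angle and the tip against the line more closely.

Run:
```python
from h import *
A=np.load("acc.npy").mean(2);B=np.load("acc2.npy").mean(2)
print("before");print(A[246:264,310:330].round().astype(int));print("after");print(B[246:264,310:330].round().astype(int))
# free rear knob -> theta
w=B[165:192,317:340];n,l,st,ce=cv2.connectedComponentsWithStats((w<38).astype(np.uint8))
print([(st[i,4],(ce[i]+[317,165]).round(2)) for i in range(1,n)])
for th in(.9,.95,1.,1.05,1.1):print(th,proj("scene",knob(th,.159,-1)).round(2))
s=proj("scene",np.array([own(-.143,-.0085,z) for z in(.07,.02)]));print("front corner",s)
for z in(.07,.064,.061,.058,.02):print("side z",z,proj("scene",[own(-.06,-.0085,z),own(-.1,-.0085,z)]).round(2).tolist())
```

```text
before
[[ 49  51  49  47  59  93  94  71  51  64  82  85  60  68 100 122 123 123
  123 124]
 [ 50  51  50  47  43  62 103  90  55  77 111 122  68  83 120 118 123 123
  123 124]
 [ 49  50  49  44  42  36  57  87  61  71  95 106  62  95 130 111 122 123
  124 123]
 [ 67  49  51  51  49  44  44  48  64  91  98  70  67  97 115 107 120 122
  123 124]
 [ 96  66  50  51  48  41  46  45  62  97 112  90  79  97  93 106 117 120
  123 124]
 [112  95  61  50  51  50  46  51  54  72 108 113  98 102 114 113 114 117
  120 123]
 [114 110  88  60  50  51  51  46  45  44  76 111 118 117 115 112 113 115
  118 122]
 [114 114 109  87  60  50  52  52  49  41  47  82 110 117 115 113 113 114
  115 118]
 [114 114 113 109  88  60  51  52  52  48  40  52  83 113 117 114 114 113
  114 116]
 [114 114 114 114 109  88  61  51  52  51  49  42  56  92 114 116 114 113
  114 114]
 [114 114 115 115 115 110  87  54  51  52  52  49  43  60  97 120 116 115
  113 113]
 [114 114 116 116 115 115 109  80  54  51  52  52  49  41  66 111 122 116
  113 111]
 [114 115 116 116 115 115 115 109  79  49  51  52  49  38  36  68 115 121
[... 1783 characters left out ...]
8  54  45
   74 128]
 [126 125 124 123 124 125 125 124 123 123 120  97  65  55  57  58  57  52
   44  79]
 [126 125 124 125 125 126 125 124 122 124 125 120  95  64  54  57  58  56
   48  48]]
[(np.int32(62), array([326.94, 177.48])), (np.int32(10), array([318., 190.]))]
0.9 [[325.78 176.96]]
0.95 [[326.41 176.67]]
1.0 [[327.08 176.44]]
1.05 [[327.79 176.27]]
1.1 [[328.53 176.17]]
front corner [[338.09443591 271.16506017]
 [336.39110002 278.65800553]]
side z 0.07 [[319.33, 251.12], [328.22, 260.62]]
side z 0.064 [[319.2, 252.1], [328.06, 261.58]]
side z 0.061 [[319.14, 252.58], [327.97, 262.05]]
side z 0.058 [[319.07, 253.07], [327.89, 262.52]]
side z 0.02 [[318.29, 259.04], [326.87, 268.34]]
```

```bash
cat > fit3.py <<'E'
from fit import *
import sys
for name in("acc.npy","acc2.npy"):
  I0=np.load(name).mean(2)[225:285,295:355].ravel()
  for segs in([(32,50),(67,79)],[(32,50)],[(67,79)],[(30,79)]):
    s0,h0=sd(2.867,0);body=np.any([(s0>a)&(s0<b) for a,b in segs],0)&(h0>-15)&(h0<62)
    pl=(s0>3)&(s0<22)&(h0>-15)&(h0<32);m=body|pl;L=body[m].astype(float);I=I0[m]
    def f(p,full=False):
        yaw,off,dl,sg,a,T,S,D,P,e2,tl,k=p;s,h=sd(yaw,off/1e3);s=s[m];h=h[m]
        e=lambda x,w:.5*(1+erf((h-x)/(w*2**.5)))
        st=lambda x:(1+a)*e(x,sg)-a*e(x,k*sg)
        return T+tl*(s-40)*(1-st(0))+(S-T)*st(0)+L*(D-S)*(st(dl-.9)-st(dl+.9))+L*(P-S)*st(e2)-I
    for d0 in(7,11):
        r=least_squares(f,[2.867,0,d0,3,.1,118,51,10,112,47,0,2],loss="soft_l1",f_scale=2,x_scale=[.01,1,1,1,.1,10,10,10,10,1,.1,1],bounds=([2.7,-9,3,1,0,0,0,-60,0,40,-2,1.3],[3,9,15,8,2,300,300,60,300,55,2,4]))
        print(name,segs,m.sum(),round(r.cost/m.sum(),2),np.round(r.x,2).tolist())
E
python3 fit3.py
```

```text
F,B [ 0.7875485 -0.0547307  0.07     ] [ 0.70492995 -0.0329505   0.07      ] yaw 2.8838334965347214
acc.npy [(32, 50), (67, 79)] 130 2.14 [2.87, 0.29, 3.88, 5.54, 1.9, 113.94, 51.42, -12.36, 108.84, 45.61, -0.1, 1.3]
acc.npy [(32, 50), (67, 79)] 130 2.14 [2.87, 0.29, 3.88, 5.54, 1.9, 113.94, 51.42, -12.36, 108.84, 45.61, -0.1, 1.3]
acc.npy [(32, 50)] 94 2.0 [2.86, 0.51, 5.15, 5.14, 2.0, 114.96, 51.35, 3.32, 107.13, 45.38, -0.02, 1.3]
acc.npy [(32, 50)] 94 2.0 [2.86, 0.51, 5.15, 5.14, 2.0, 114.96, 51.35, 3.33, 107.13, 45.38, -0.02, 1.3]
acc.npy [(67, 79)] 75 1.51 [2.86, 0.47, 11.07, 5.21, 1.69, 115.01, 51.33, 23.91, 110.17, 48.14, -0.06, 1.3]
acc.npy [(67, 79)] 75 1.51 [2.86, 0.47, 11.07, 5.21, 1.69, 115.01, 51.33, 23.91, 110.17, 48.14, -0.06, 1.3]
acc.npy [(30, 79)] 190 2.42 [2.88, 0.18, 3.78, 5.73, 1.83, 114.54, 51.48, -22.91, 109.5, 45.1, -0.09, 1.3]
acc.npy [(30, 79)] 190 2.42 [2.88, 0.18, 3.78, 5.73, 1.83, 114.54, 51.48, -22.91, 109.5, 45.1, -0.09, 1.3]
acc2.npy [(32, 50), (67, 79)] 130 4.76 [2.87, 0.15, 5.18, 5.42, 1.67, 119.62, 57.2, -9.56, 120.35, 45.59, -0.48, 1.3]
acc2.npy [(32, 50), (67, 79)] 130 4.76 [2.87, 0.15, 5.18, 5.42, 1.67, 119.62, 57.2, -9.56, 120.35, 45.59, -0.48, 1.3]
acc2.npy [(32, 50)] 94 2.22 [2.86, 0.51, 5.84, 5.16, 2.0, 126.75, 57.24, 6.86, 118.01, 45.57, -0.02, 1.3]
acc2.npy [(32, 50)] 94 2.22 [2.86, 0.51, 5.84, 5.16, 2.0, 126.75, 57.24, 6.86, 118.01, 45.57, -0.02, 1.3]
acc2.npy [(67, 79)] 75 3.77 [2.84, 0.78, 14.89, 5.05, 1.66, 116.77, 57.39, 18.62, 121.2, 51.84, -0.46, 1.3]
acc2.npy [(67, 79)] 75 3.77 [2.84, 0.78, 14.89, 5.05, 1.66, 116.77, 57.39, 18.62, 121.2, 51.84, -0.46, 1.3]
acc2.npy [(30, 79)] 190 4.79 [2.88, 0.11, 3.91, 5.66, 1.78, 125.24, 57.35, -24.88, 120.6, 44.96, -0.18, 1.3]
acc2.npy [(30, 79)] 190 4.79 [2.88, 0.11, 3.91, 5.66, 1.78, 125.24, 57.35, -24.88, 120.6, 44.96, -0.18, 1.3]
```

```bash
cat > fit4.py <<'E'
from h import *
from scipy.optimize import least_squares
K=arm.get_calibration("scene");R,t,M=K["R"],K["t"],K["intrinsics"];C=-R.T@t
F=np.array([.7875,-.0547,.07]);r0,r1,q0,q1,N=240,280,312,345,6
yy,xx=np.mgrid[0:(r1-r0)*N,0:(q1-q0)*N];u=(xx+.5)/N-.5+q0;v=(yy+.5)/N-.5+r0
d=np.linalg.solve(M,np.stack([u.ravel(),v.ravel(),np.ones(u.size)])).T@R
def sd(yaw,off):
    n=np.array([-np.sin(yaw),np.cos(yaw),0]);a=np.array([np.cos(yaw),np.sin(yaw),0])
    lam=(n@F+off-C@n)/(d@n);X=C+lam[:,None]*d
    return ((X-F)@a*1e3).reshape(u.shape),((.07-X[:,2])*1e3).reshape(u.shape)
S0,H0=[cv2.resize(x,(q1-q0,r1-r0),interpolation=cv2.INTER_AREA) for x in sd(2.87,0)]
def go(name,s_lo,s_hi,cut,d0):
    I=np.load(name).mean(2)[r0:r1,q0:q1]
    m=(S0>s_lo)&(S0<s_hi)&(H0>-14)&(H0<60)&~((S0>cut[0])&(S0<cut[1])&(H0>3)&(H0<24))&~((S0<30)&(H0>35))
    def f(p):
        yaw,off,dl,D,T,S,P,e2,b,a,s1,tl=p;s,h=sd(yaw,off/1e3)
        st=lambda e:np.clip((h-e)/1.0+.5,0,1)
        ln=np.clip((s-s1)/1.0+.5,0,1)*(st(dl-.9)-st(dl+.9))
        X=T+tl*(s-45)*(1-st(0))+(S-T)*st(0)+(D-S)*ln+(P-S)*st(e2)
        X=cv2.resize(X,(q1-q0,r1-r0),interpolation=cv2.INTER_AREA)
        X=cv2.GaussianBlur(X,(0,0),max(b,.05),borderType=cv2.BORDER_REPLICATE);X=X+a*(X-cv2.GaussianBlur(X,(0,0),1.,borderType=cv2.BORDER_REPLICATE))
        return (X-I)[m]
    r=least_squares(f,[2.87,0,d0,10,118,51,112,48,.3,.1,29,0],loss="soft_l1",f_scale=2,diff_step=1e-3,
      x_scale=[.01,1,1,10,10,10,10,1,.1,.1,3,.1],bounds=([2.7,-5,3,-5,0,0,0,42,.1,0,20,-2],[3,5,15,49,300,300,300,54,1.2,1,40,2]))
    print(name,s_lo,s_hi,cut,d0,m.sum(),round(r.cost/m.sum(),2),np.round(r.x,2).tolist())
for a in[(5,78,(50,67)),(5,50,(99,99)),(32,78,(50,67)),(5,78,(48,69))]:
    for d0 in(6,9,12):go("acc.npy",*a,d0)
go("acc2.npy",5,50,(99,99),9)
E
python3 fit4.py
```

```text
acc.npy 5 78 (50, 67) 6 180 1.95 [2.87, 0.14, 7.22, 2.63, 114.19, 52.43, 108.78, 46.38, 0.6, 0.74, 32.28, -0.06]
acc.npy 5 78 (50, 67) 9 180 1.96 [2.87, 0.16, 7.41, 3.5, 114.52, 52.23, 109.06, 46.48, 0.58, 0.66, 32.35, -0.06]
acc.npy 5 78 (50, 67) 12 180 1.95 [2.87, 0.16, 7.34, 2.47, 114.25, 52.4, 108.87, 46.44, 0.59, 0.72, 32.3, -0.06]
acc.npy 5 50 (99, 99) 6 111 1.5 [2.85, 0.51, 8.31, 3.72, 115.75, 52.35, 107.84, 46.19, 0.57, 0.71, 32.78, 0.03]
acc.npy 5 50 (99, 99) 9 111 1.5 [2.85, 0.52, 8.3, 4.33, 115.55, 52.43, 107.7, 46.18, 0.58, 0.74, 32.83, 0.03]
acc.npy 5 50 (99, 99) 12 111 1.5 [2.86, 0.51, 8.19, 4.39, 115.56, 52.43, 107.73, 46.18, 0.58, 0.75, 32.75, 0.03]
acc.npy 32 78 (50, 67) 6 123 1.9 [2.88, -0.33, 7.83, 8.83, 117.46, 52.35, 108.55, 46.46, 0.58, 0.7, 32.29, -0.23]
acc.npy 32 78 (50, 67) 9 123 1.91 [2.88, -0.47, 8.01, 8.03, 118.23, 52.19, 108.97, 46.56, 0.57, 0.62, 32.13, -0.25]
acc.npy 32 78 (50, 67) 12 123 1.9 [2.88, -0.35, 7.94, 8.92, 117.64, 52.32, 108.64, 46.5, 0.58, 0.68, 32.24, -0.24]
acc.npy 5 78 (48, 69) 6 178 1.96 [2.87, 0.14, 7.28, 3.03, 113.98, 52.58, 108.59, 46.38, 0.6, 0.78, 32.32, -0.06]
acc.npy 5 78 (48, 69) 9 178 1.96 [2.87, 0.15, 6.92, 3.52, 114.03, 52.5, 108.73, 46.33, 0.6, 0.76, 31.94, -0.07]
acc.npy 5 78 (48, 69) 12 178 1.96 [2.87, 0.14, 7.13, 2.6, 114.05, 52.54, 108.7, 46.38, 0.6, 0.77, 32.26, -0.07]
acc2.npy 5 50 (99, 99) 9 111 1.65 [2.86, 0.5, 8.33, 4.04, 127.37, 58.32, 118.73, 46.2, 0.58, 0.73, 32.9, 0.03]
```

Run:
```python
from h import *
A=np.load("acc.npy").mean(2)
def row_at(col,y,z):
    P=proj("scene",[own(x,y,z) for x in(-.15,0,.13)]);return np.interp(col,P[::-1,0],P[::-1,1]) if P[0,0]>P[2,0] else np.interp(col,P[:,0],P[:,1])
def meas(col,r,half=4):
    r=int(round(r));w=A[r-half:r+half+1,col];n=np.argmax(abs(np.diff(w)[1:-1]))+1
    a,b=w[max(n-2,0):n].mean(),w[n+2:n+4].mean();k=slice(n-1,n+3)   # area-balance edge
    seg=w[n-1:n+3];fr=np.clip((seg-b)/(a-b),-.2,1.2).sum();return r-half+n-1-.5+fr
E=[("plate left z20",.075,.02,range(268,306,3)),("rail bottom",-.0085,.02,range(312,328,2)),("rail top near",-.0085,.07,range(323,337,2)),("rail top far",-.0465,.07,range(331,344,2)),("plate right z20",-.075,.02,range(333,345,2))]
for n,y,z,cols in E:
    res=[meas(c,row_at(c,y,z)+.001)-row_at(c,y,z) for c in cols]
    dy=(row_at(cols[0],y+.001,z)-row_at(cols[0],y,z))
    print(n,np.round(res,2),"med",round(np.median(res),2),"row/mm y",round(dy,2),"row/mm z",round(row_at(cols[0],y,z-.001)-row_at(cols[0],y,z),2))
```

```text
plate left z20 [ 1.69 -1.77  1.79 -1.51  1.92 -1.41  2.2  -1.03  2.38  2.84  2.27  3.01
  2.66] med 1.92 row/mm y 0.46 row/mm z 0.15
rail bottom [-0.46 -0.6  -0.75 -0.57 -0.31 -0.23 -0.39 -0.53] med -0.49 row/mm y 0.44 row/mm z 0.17
rail top near [0.43 0.62 0.36 0.48 0.32 0.38 0.63] med 0.43 row/mm y 0.46 row/mm z 0.19
rail top far [-3.64  0.9  -3.21 -2.89  0.45  0.44  0.33] med 0.33 row/mm y 0.44 row/mm z 0.2
plate right z20 [ 3.56 -0.13 -0.24 -0.04  3.51 -0.02] med -0.03 row/mm y 0.42 row/mm z 0.19
```

The line fits best 9.5–10 mm below the rail's top. The apparent edges sit symmetrically inside the nominal 50 mm, which fits small chamfers on the rail. That puts the line at z ≈ 0.0603, and the tip is now at about 0.062. One more small pull should bring it level.

Call:
{"fn": "jog_arm", "kwargs": {"plan": [[-1.0, -0.5, 3.5, 0.005, 10], [-1.0, -0.5, 3.5, 0.005, 10], [0, 0, 0, 0, 10], [0, 0, 0, 0, 10], [0, 0, 0, 0, 10]]}}

```text
time: 10.88
tcp_pos: [0.7846, 0.0425, 0.2204]
orientation: [0.005, -0.093, 0.996, 0.001]
contact_force: [1.4, 3.8, 9.4]
gripper_width: 0.0167
finger_force: 41.1
```

Run:
```python
from h import *
G=own(-.034,-.098,.159+.055)
o=arm.get_obs();d=o["tcp_pos"]+[0,0,.019]-G;f=d[:2]@fw;th=np.arctan2(f,d[2])-np.radians(10)
print(o["time"],"r",np.hypot(f,d[2]),"theta",th,"tip z",.078-.016*th,o["contact_force"],o["finger_force"])
B=np.mean([arm.read_camera("scene").astype(float) for _ in range(10)],0).mean(2)
w=B[165:192,317:340];n,l,st,ce=cv2.connectedComponentsWithStats((w<38).astype(np.uint8))
print([(st[i,4],(ce[i]+[317,165]).round(2)) for i in range(1,n)],[(t,proj("scene",knob(t,.159,-1))[0].round(2).tolist()) for t in(1.05,1.1,1.15)])
print(B[250:258,313:323].round().astype(int));print(np.load("acc2.npy").mean(2)[250:258,313:323].round().astype(int))
```

```text
10.875 r 0.08504102810878936 theta 1.0928582920854086 tip z 0.06051426732663346 [1.39547422 3.81921188 9.42669902] 41.104066371917725
[(np.int32(61), array([328.1 , 177.48])), (np.int32(10), array([318., 190.]))] [(1.05, [327.79, 176.27]), (1.1, [328.53, 176.17]), (1.15, [329.32, 176.13])]
[[ 57  54  46  50  49  71 107 137 112  71]
 [ 56  57  56  53  61  57  69 110 105  78]
 [ 66  57  57  58  59  50  43  61  76  78]
 [ 96  66  55  56  61  53  47  45  59  74]
 [120  97  68  61  66  58  54  44  53  80]
 [125 121  98  67  57  58  58  55  47  62]
 [127 127 122  96  60  57  58  57  55  49]
 [127 127 127 121  89  60  57  58  58  55]]
[[ 57  54  46  49  47  65  95 133 113  71]
 [ 56  57  56  53  62  57  60  95 101  78]
 [ 66  56  58  59  59  51  43  56  64  84]
 [ 96  66  56  59  61  52  47  45  62  88]
 [120  97  66  60  66  57  53  44  53  86]
 [125 120  97  67  57  58  58  55  47  62]
 [126 126 122  96  60  57  58  58  55  48]
 [127 127 127 120  88  61  57  58  58  54]]
```

```bash
python3 -c "
from bench import arm
print(arm.hand_in())"
```

```text
the job is handed in; nothing more can be done
None
```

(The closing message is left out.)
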